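# Aim the inspection lamp at the housing

## Task

Aim the flat inspection lamp at the box-shaped white housing that stands alone on the bench in front of it, for its visual check: swivel and tilt the lamp's panel until its white lighting face looks straight at the middle of that housing. Then let go of the lamp; leave the housing and the other things on the bench where they are.

Things in the scene. Friction and masses are not known exactly. Their poses are not given: they have to be found in the camera images.
- lamp_base: round dark steel foot of the lamp, bolted to the bench, 120 mm across, 48 mm high with its hub; origin at the centre of its underside, on the vertical swivel axis; at swivel 0 the lamp faces the foot's -x axis
- lamp_swivel (a joint): swivel of the lamp's U-shaped fork about the vertical axis through the foot's centre, rad, -1.8 to 1.8, positive anticlockwise seen from above; friction (about 0.15 N m) holds it where it is left. The fork is 196 mm wide: a crossbar 115 mm above the bench and two arms, up to 190 mm, that hold the panel by the middles of its short sides
- lamp_tilt (a joint): tilt of the panel in the fork about its horizontal middle line, rad, -0.6 to 0.9; 0 is panel upright, positive leans its top edge forward so that the white face looks downward; friction (about 0.15 N m) holds it where it is left
- lamp_centre (a point): centre of the lamp's panel, 180 mm above the bench, where swivel axis and tilt axis cross. The panel is a flat grey plate 170 mm wide (y), 110 mm high (z), 14 mm thick (x): white lighting face on the -x side, dark cooling fins (to 17 mm behind the centre) on the +x side. Axes turn with the panel: -x is straight out of the white face, z towards the grip tab
- lamp_grip (a point): centre of the flat black grip tab that stands up from the middle of the panel's top edge, 70 mm from lamp_centre along the panel's z; the tab is 70 mm wide (y), 12 mm thick (x) and its free part reaches 55 to 85 mm from lamp_centre; same axes as lamp_centre
- housing: the box-shaped white plastic housing to be lit, loose, 90 x 90 mm, about 100 mm high, with a slightly sloping white lid and four dark sockets low on one side; origin at the centre of its underside. It stands on the bench to the left or right in front of the lamp
- housing_mid (a point): middle of the housing, 50 mm above its underside: the point to aim at
- router: low white router, loose, 90 x 110 x 28 mm, with two upright white antennas to 117 mm; origin at the centre of its underside; not to be lit or moved
- screwdriver: screwdriver 170 mm long lying on the bench; bystander
- tape: roll of tape, 96 mm across, 24 mm high, lying flat; bystander
- adapter: black power adapter 85 x 50 x 32 mm; bystander
Things that resemble listed ones, but are neither listed nor needed, are in the scene too. Leave any blue or yellow look-alike of the housing alone.

How it is judged (in metres and radians):
At the end, for the whole second after the job is handed in: The line straight out of the middle of the lamp's white face passes the housing's middle within 35 mm sideways and within 35 mm up or down the panel (housing_mid in the axes of lamp_centre: x below -0.1, y and z within +-0.035), and the lamp is at rest (x of housing_mid in the frame of lamp_centre between -0.5 and -0.1 m and y of housing_mid in the frame of lamp_centre between -0.035 and 0.035 m and z of housing_mid in the frame of lamp_centre between -0.035 and 0.035 m and velocity of joint lamp_swivel between -0.05 and 0.05 rad/s and velocity of joint lamp_tilt between -0.05 and 0.05 rad/s); the robot touches nothing.
It fails at once if the housing is shifted by more than 20 mm (distance of housing from where it was at the start of the episode above 0.02 m).
It fails at once if the router is shifted by more than 20 mm (distance of router from where it was at the start of the episode above 0.02 m).
It fails at once if another loose thing on the bench (screwdriver, tape, adapter) is shifted by more than 20 mm (distance of any of screwdriver, tape, adapter from where it was at the start of the episode above 0.02 m).
It also fails if it takes over 32 s, if anything falls off the work surface, if the arm or the gripper's body presses on something with over 40 N, if the wrist force passes 120 N, or if a joint passes its speed limit or range.

## Robot

A 6-joint arm with a two-finger parallel gripper is mounted at the origin on the work surface. World frame = base frame: x ahead of the robot, y to its left, z up, the work surface at z = 0. Lengths are in m, angles in degrees, forces in N, time in s.
With the tool pointing down it reaches from about 0.225 to 0.875 m from the base axis. Payload 3.4 kg.
Tool frame: the origin (TCP) lies where the fingers leave the gripper's body, on its centre line; the fingertips stand 73 mm ahead of it and the grasp point (between the pads) lies 54 mm ahead of it; z points along the fingers, y is the line along which they close (so a half turn about z gives the same grasp; the last joint's range is limited). The gripper opens to 85 mm and grips with 20 to 120 N. Pads are 22 mm wide; open, the fingers measure 114 mm over their backs; the gripper's body (76 mm by 85 mm) begins 54 mm behind the grasp point. The pads swing forward as they close: fully open they stand 13 mm farther back than shut.
Start: joints at [66.291, 15.808, 86.224, -0, 77.962, -6.933], TCP at [0.166, 0.551, 0.304] pointing down, gripper open.
Joint ranges: [-165.64, 165.64], [-43.16, 119.46], [12.63, 154.43], [-67.54, 247.53], [6.08, 155.33], [-154.97, 154.97]. Speed limits (degrees/s): [147.25, 147.25, 180, 180, 180, 180].

## Interface

Orientations are given as a 3x3 rotation matrix whose columns are the frame's x, y, z axes.
In Python, from plant import env, cams gives the robot as it stands. The module is installed in compiled form; this text tells all that it offers.
- The arm moves only by the tool play_rows, never from a script. Its argument "deltas" is one flat list of numbers, 7 for each row, row after row: the turn, a rotation vector about the tool's x, y, z in units of 6 degrees (1.0 is 6 degrees), then the shift along the tool's x, y, z in units of 30 mm (1.0 is 30 mm), then the opening, from 0 (shut) to 1 (fully open). In form: [rx, ry, rz, dx, dy, dz, grip, rx, ry, rz, dx, dy, dz, grip, ...]. A call has 1 to 8 rows; each row is the pose to reach, as a shift and turn from the pose commanded when the call began, along the tool's axes at that moment; what a row does not reach only later rows make up. A row lasts 1/12 s, in which the tool goes at most 41.7 mm and 7.16 degrees, less where a joint would pass 70% of its speed; a pose out of reach is approached as far as the arm can. A call with a gripper value outside its range is refused whole. The fingers move at their own pace and stop on an object; "newtons" is the grip in N (left out, the last holds). Time passes only in rows, so rows that repeat a pose let the fingers close. It gives the time, the measured TCP pose, the force, the opening and the grip force at its end, in the units of the state.
- env.get_obs(): the state, without advancing time (a new reading comes with each control period).
- cams.snapshot(name): name is "side" or "top"; returns a dict with "frame" (384x512x3 uint8, red, green, blue), "z_map" (384x512 float32, m along the optical axis (not along the pixel's ray), 0 where there is no reading), "fx", "fy", "cx", "cy" (pixels), "k1" (the pictures are not rectified: a ray, as slopes to the right and down, at radius r is drawn at 1 + k1 r^2 times it, then the intrinsics apply), "R" (3x3) and "t" (3): a world point X has camera coordinates R X + t. Camera axes: x right, y down, z forward; pixel columns grow to the right and rows downward; lengths in m; the calibration is good to about 2 mm. A picture is of the moment at which its call begins.
- env.close_job(): hands the job in; it is judged then, once.
The state is a dict: "time": time; "qpos": joint angles; "joint_velocities": joint speeds; "joint_efforts": joint torques, N m; "tcp_pos": TCP position; "tcp_rot": TCP orientation; "contact_force": force on the tool from outside, world axes, zero at the start; "moment": the same for the moment, N m; "opening": finger opening in m; "grasp_force": force on a finger pad.
Only numpy, scipy, OpenCV 4.12 (cv2) and the standard library are available. Lean on these libraries where they do the work, as an engineer would, in place of code of your own. Each camera call takes 0.05 s, during which the arm holds its last target. There are 200 camera calls.

## Working session

There is one attempt and no reset: what is moved stays moved. The work goes in short steps, Python scripts to look and compute and a tool call to move; the robot and the scene stay as the last step left them, time stands still between calls to the robot, and variables do not carry over. Pictures are saved under pics/ and viewed, at most 10 in all, crops included, and the job is handed in when it is done.

Besides the shell and the picture viewer there is one more tool, called after "Call:" as name(argument=value, ...), one argument or row to a line, values as JSON. play_rows: Moves the arm, as the interface text tells. Its arguments: {"type":"object","properties":{"deltas":{"type":"array","items":{"type":"number"}},"newtons":{"type":"number"}},"required":["deltas"]}

```bash
mkdir -p pics; cat > h.py <<'E'
import numpy as np, cv2
from plant import env, cams
def snap(n):
    s=cams.snapshot(n); return s
def cloud(s):
    z=s["z_map"]; h,w=z.shape
    u,v=np.meshgrid(np.arange(w),np.arange(h))
    xd=(u-s["cx"])/s["fx"]; yd=(v-s["cy"])/s["fy"]
    x,y=xd.copy(),yd.copy()
    for _ in range(8):
        k=1+s["k1"]*(x*x+y*y); x=xd/k; y=yd/k
    P=np.stack([x*z,y*z,z],-1)
    return (P-np.array(s["t"]))@np.array(s["R"])   # R^T (P-t)
E
python3 - <<'E'
from h import *
ims=[]
for n in("side","top"):
    s=snap(n); np.savez(f"{n}0.npz",**s); cv2.imwrite(f"pics/{n}0.png",cv2.resize(s["frame"][:,:,::-1],(800,600)))
    print(n,-np.array(s["R"]).T@s["t"],np.array(s["R"]).round(2).tolist(),s["fx"],s["k1"])
print(env.get_obs())
E
```

```text
side [0.21807283 0.44106379 0.81888927] [[-0.9, -0.43, -0.0], [-0.32, 0.67, -0.68], [0.3, -0.61, -0.74]] 357.0789379897179 -0.0012567511581400273
top [ 0.26919925 -0.1088577   1.4211018 ] [[0.03, -1.0, -0.01], [-0.99, -0.03, -0.14], [0.14, 0.01, -0.99]] 411.7840492370664 0.048737775049770365
{'time': 0.1, 'qpos': array([ 6.62897114e+01,  1.58451244e+01,  8.62875714e+01, -8.82537928e-04,
        7.79623966e+01, -6.93438116e+00]), 'joint_velocities': array([ 0.00337478,  0.00081232, -0.14640488, -0.07880929,  0.03671063,
       -0.02301367]), 'joint_efforts': array([ 2.23816678e-03, -4.17695940e+01, -2.46406353e+01, -4.49391318e-04,
        5.75285987e-03,  2.09149101e-05]), 'tcp_pos': array([0.16584574, 0.55020059, 0.30311766]), 'tcp_rot': array([[-9.57441820e-01,  2.88625596e-01, -6.53581910e-04],
       [ 2.88626277e-01,  9.57440622e-01, -1.52563842e-03],
       [ 1.85427571e-04, -1.64935094e-03, -9.99998623e-01]]), 'contact_force': array([-0.18360548,  0.57884139, -0.71308101]), 'moment': array([-0.02190484,  0.01042633,  0.00725607]), 'grasp_force': 0.0, 'opening': 0.085570487303644}
```

View pics/top0.png

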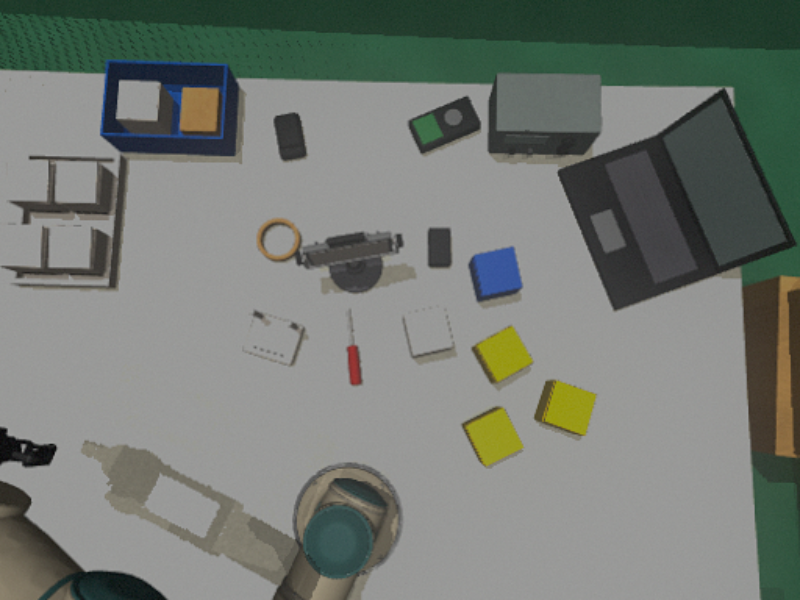

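View pics/side0.png

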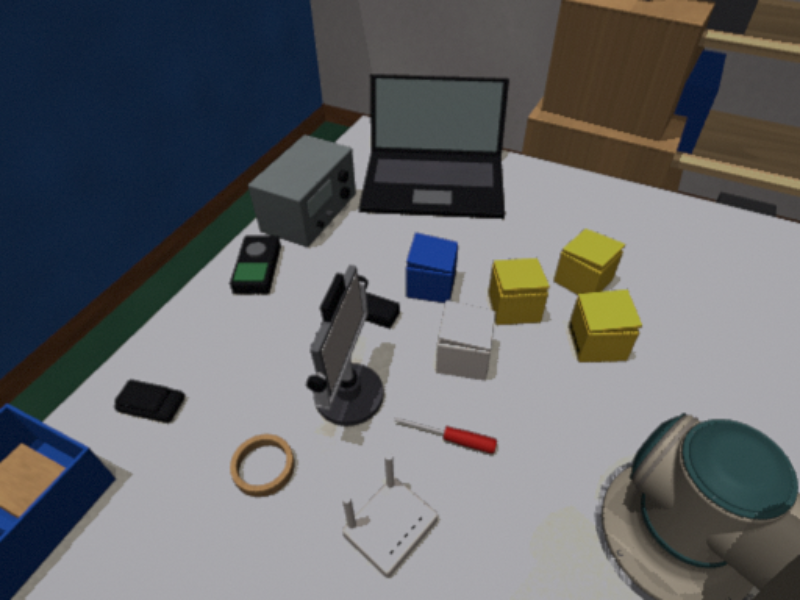

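The top view shows the white housing at (430,332), the lamp foot at (357,270), the grip tab at (350,240), the router at (273,337) and the screwdriver at (353,350). The side view shows the panel leaning backward relative to the housing, with the tab at (335,297).

```bash
cat > m.py <<'E'
from h import *
def measure(tag,full=True):
    T=snap("top"); S=snap("side")
    A=[]
    for s in(T,S):
        X=cloud(s); ok=s["z_map"]>0; A.append((X,ok,s["frame"].astype(int)))
    return A
def near(A,c,r,z0,z1):
    out=[]
    for X,ok,f in A:
        m=ok&(np.hypot(X[...,0]-c[0],X[...,1]-c[1])<r)&(X[...,2]>z0)&(X[...,2]<z1)
        out.append((X[m],f[m]))
    return out
E
python3 - <<'E'
from m import *
A=measure("0"); X,ok,f=A[0]
px=lambda u,v:X[int(v*.64),int(u*.64)]
for n,p in dict(house=(430,332),foot=(357,275),tab=(349,240),router=(273,337),ant1=(260,316),ant2=(294,322),adapter=(440,247),tape=(262,222),blue=(497,273),bench=(400,400)).items(): print(n,px(*p).round(3))
h=px(430,332)
for P,c in near(A,h,.09,.075,.13):
    if len(P)>20:
        r=cv2.minAreaRect((P[:,:2]*1000).astype(np.float32)); print("house",len(P),r,P[:,2].max())
p=px(357,275)
for P,c in near(A,p,.13,.13,.3):
    # plane fit of panel+tab
    lo=P.mean(0); U,s,V=np.linalg.svd(P-lo,full_matrices=False); print("panel",len(P),lo.round(3),s.round(3),V.round(3).tolist(),P[:,2].max())
for P,c in near(A,p,.13,.222,.3):
    print("upper",len(P)); 
    t=P[c.max(1)<60]; 
    if len(t): print(t.mean(0),t.min(0),t.max(0))
for P,c in near(A,p,.1,.008,.02):
    if len(P)>5: print("foot",len(P),cv2.minEnclosingCircle((P[:,:2]*1000).astype(np.float32)))
for n,R in (("top",A[0]),("side",A[1])):
    X,ok,f=R
    m=ok&(np.hypot(X[...,0]-p[0],X[...,1]-p[1])<.14)&(X[...,2]>.004)
    v,u=np.nonzero(m); b=f[v.min()-3:v.max()+3,u.min()-3:u.max()+3].astype(np.uint8)
    cv2.imwrite(f"pics/crop_{n}.png",cv2.resize(b[:,:,::-1],None,fx=5,fy=5)); print(n,u.min(),v.min(),b.shape)
E
```

```text
house [ 0.392 -0.164  0.095]
foot [ 0.52  -0.002  0.016]
tab [ 0.543 -0.004  0.263]
router [0.379 0.176 0.027]
ant1 [0.42  0.198 0.057]
ant2 [0.414 0.134 0.001]
adapter [ 0.585 -0.183  0.033]
tape [ 0.64  0.22 -0.  ]
blue [ 0.52  -0.301  0.098]
bench [ 0.249 -0.106  0.002]
house 758 ((392.9952697753906, -161.12982177734375), (88.6919174194336, 89.86194610595703), 14.433062553405762) 0.10696892052966518
house 993 ((395.9930725097656, -156.13246154785156), (89.0759048461914, 89.38491821289062), 14.290980339050293) 0.104361468439173
panel 986 [0.539 0.003 0.208] [1.757 1.17  0.16 ] [[0.189, -0.982, 0.021], [0.101, 0.041, 0.994], [-0.977, -0.186, 0.107]] 0.2712111372655522
panel 1808 [0.537 0.02  0.201] [2.422 1.584 0.175] [[0.186, -0.979, 0.078], [0.061, 0.091, 0.994], [-0.981, -0.18, 0.076]] 0.26628629286968275
upper 428
[0.54199116 0.00064611 0.25496043] [ 0.52924743 -0.07761435  0.22592253] [0.55524573 0.04325717 0.26839782]
upper 642
[0.5406684  0.01323622 0.24726993] [ 0.52218876 -0.07090902  0.22229896] [0.55781442 0.08854755 0.26628629]
foot 401 ((497.5746154785156, -6.393906593322754), 77.54258728027344)
foot 784 ((506.1875305175781, 8.122091293334961), 83.4220962524414)
top 188 138 (84, 86, 3)
side 196 170 (111, 90, 3)
```

```bash
python3 - <<'E'
from m import *
from scipy.optimize import least_squares
A=measure("0"); p=np.array([.53,0])
for P,c in near(A,p,.14,.13,.3):
    # tight plane: white-ish face / top; robust normal
    d=np.array([.19,-.98]);d/=np.linalg.norm(d)
    s=P[:,:2]@d; print("ext along d",np.percentile(s,[0,1,50,99,100]).round(4), "n",len(P))
for P,c in near(A,p,.12,.005,.03):
    k=c.max(1)<90; Q=P[k,:2]
    hull=cv2.convexHull((Q*1000).astype(np.float32))[:,0]
    r=least_squares(lambda q:np.hypot(*(hull-q).T)-60,[500,0],loss="soft_l1"); print("foot",k.sum(),r.x,r.fun.round(1))
# face points in side view
P,c=near(A,p,.12,.14,.225)[1]
for lo in(0,):
    r=least_squares(lambda q:P[:,0]-(q[0]+q[1]*P[:,1]+q[2]*(P[:,2]-.18)),[.53,0,0],loss="soft_l1",f_scale=.003)
    print("plane x=",r.x, np.std(r.fun))
for n,(P,c) in zip("ts",near(A,p,.06,.245,.3)):
    print("tab",n,len(P),P.mean(0).round(4),cv2.minAreaRect((P[:,:2]*1000).astype(np.float32)),P[:,2].max())
E
```

```text
ext along d [-0.0056 -0.0019  0.1     0.2043  0.2076] n 989
ext along d [-0.0076 -0.0066  0.0774  0.1969  0.2049] n 1814
foot 452 [543.10558026   1.94448708] [ -9.6 -12.9 -30.1  -7.3  -3.7  -1.9  -1.4  -0.8  -1.4  -0.8  -0.1   0.2
  -0.4  -1.   -1.2  -0.3   0.3   0.5   0.8   0.8   1.    0.5   0.1   0.1
  -1.4  -1.5  -1.   -3.   -6.3]
foot 821 [544.24454039   5.43549495] [-1.4 -1.1 -0.4 -0.4 -1.  -1.1 -1.1  0.5  0.   0.4  0.6 -0.6 -0.7 -0.4
 -0.1  0.1 -0.9 -0.3 -0.3  0.3  0.2 -0.6 -1.3 -4.3 -6.5]
plane x= [ 0.53761795 -0.19278211  0.039141  ] 0.00418309190045292
tab t 156 [5.447e-01 3.000e-04 2.615e-01] ((545.701171875, 1.2764854431152344), (15.953141212463379, 69.41212463378906), 12.36562728881836) 0.27068522553149593
tab s 231 [0.5437 0.0098 0.2594] ((546.8203735351562, 4.956424713134766), (13.18041706085205, 71.02986145019531), 11.3121919631958) 0.2665554322027114
```

View pics/crop_top.png

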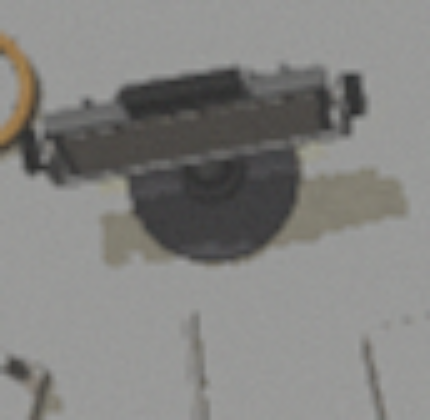

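View pics/crop_side.png

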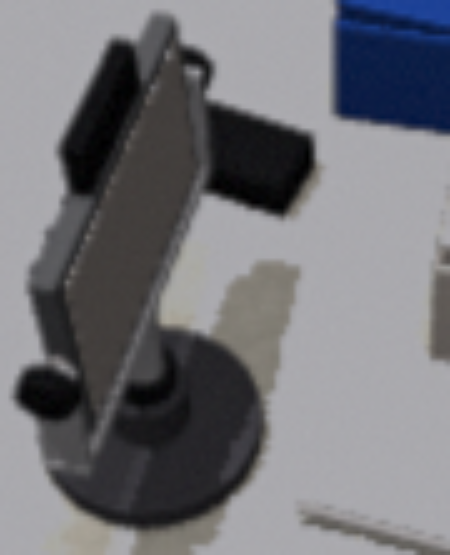

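The crops show the lighting face toward the robot, slightly right, and the tab seen from above at crop (185,90). The lamp centre is about (0.544, 0.003) at yaw ~11.4°, with the panel nearly upright. The housing centre is about (0.394, -0.159).

```bash
cat > g.py <<'E'
from h import *
from scipy.spatial.transform import Rotation as Ro
C=np.array([.544,.003,.18]); H=np.array([.394,-.159,.05])
def panel(yaw,tilt):
    y=np.radians(yaw);t=np.radians(tilt)
    return (Ro.from_euler("z",y)*Ro.from_euler("y",-t)).as_matrix()
def tool(yaw,tilt,d):
    P=panel(yaw,tilt); R=np.c_[P[:,1],P[:,0],-P[:,2]]
    return C+d*P[:,2],R
def row(p,R,p0,R0):
    r=Ro.from_matrix(R0.T@R).as_rotvec(degrees=True)/6; s=R0.T@(p-p0)/.03
    return np.r_[r,s].round(2).tolist()
E
python3 - <<'E'
from g import *
P=panel(0,20); print(P[:,2])
o=env.get_obs(); p0,R0=o["tcp_pos"],o["tcp_rot"]
print(row(*tool(11.4,-2,.19),p0,R0)); print(row(*tool(11.4,-2,.13),*tool(11.4,-2,.19)))
E
```

```text
[-0.34202014 -0.          0.93969262]
[0.3, 0.18, 10.3, -17.53, -13.73, -2.2]
[0.0, 0.0, 0.0, 0.0, -0.0, 2.0]
```

Call:
play_rows(
  deltas=[0,0,0,0,0,-1.2,1,0,0,0,0,0,-2.3,1,0.3,0.18,10.3,-17.5,-13.7,-2.3,1,0.3,0.18,10.3,-17.5,-13.7,-2.3,1,0.3,0.18,10.3,-17.5,-13.7,-2.3,1,0.3,0.18,10.3,-17.5,-13.7,-2.3,1,0.3,0.18,10.3,-17.5,-13.7,-2.3,1,0.3,0.18,10.3,-17.5,-13.7,-2.3,1],
)

```text
time: 0.97
tcp_pos: [0.3105, 0.3445, 0.3731]
tcp_rot: [[-0.499, 0.866, -0.023], [0.866, 0.499, -0.008], [0.004, -0.024, -1.0]]
contact_force: [0.4, 0.3, 1.0]
opening: 0.0856
grasp_force: 0.0
```

```bash
cat > r.py <<'E'
import sys
from g import *
o=env.get_obs(); print(o["time"],o["tcp_pos"].round(4),o["qpos"].round(1),o["opening"],o["grasp_force"],o["contact_force"].round(1))
for a in sys.argv[1:]:
    print(a,row(*tool(*map(float,a.split(","))),o["tcp_pos"],o["tcp_rot"]))
E
python3 r.py 11.4,-2,.19
```

```text
0.9667 [0.3105 0.3445 0.3731] [39.1  4.7 90.7  0.5 86.   9.1] 0.08560865967120952 0.0 [0.4 0.3 1. ]
11.4,-2,.19 [0.1, 0.05, 3.09, -13.82, 1.27, 0.02]
```

Call:
play_rows(
  deltas=[0.1,0.05,2.8,-13,1.2,0,1,0.1,0.05,2.8,-13,1.2,0,1,0.1,0.05,2.8,-13,1.2,0,1,0.1,0.05,2.8,-13,1.2,0,1,0.1,0.05,2.8,-13,1.2,0,1,0.1,0.05,2.8,-13,1.2,0,1,0.1,0.05,2.8,-13,1.2,0,1,0.1,0.05,2.8,-13,1.2,0,1],
)

```text
time: 1.63
tcp_pos: [0.5045, 0.073, 0.3709]
tcp_rot: [[-0.233, 0.972, -0.034], [0.973, 0.232, -0.008], [0.001, -0.035, -0.999]]
contact_force: [0.8, 0.8, 1.0]
opening: 0.0855
grasp_force: 0.0
```

Call:
play_rows(
  deltas=[0,0,0,0,0,0,1,0,0,0,0,0,0,1,0,0,0,0,0,0,1],
)

```text
time: 1.88
tcp_pos: [0.5034, 0.075, 0.3705]
tcp_rot: [[-0.232, 0.972, -0.036], [0.973, 0.232, -0.007], [0.002, -0.037, -0.999]]
contact_force: [0.2, -0.4, 1.1]
opening: 0.0853
grasp_force: 0.0
```

```bash
python3 r.py 11.4,-2,.19 11.4,-2,.13
```

```text
1.8833 [0.5034 0.075  0.3705] [  0.8   9.2  85.7  -0.4  87.2 -12.5] 0.0853478719510052 0.0 [ 0.2 -0.4  1.1]
11.4,-2,.19 [-0.02, -0.0, 0.34, -2.66, 0.98, -0.02]
11.4,-2,.13 [-0.02, -0.0, 0.34, -2.66, 0.98, 1.98]
```

Call:
play_rows(
  deltas=[0,0,0.34,-1.3,0.5,0,1,0,0,0.34,-2.66,0.98,0,1,0,0,0.34,-2.66,0.98,0,1,0,0,0.34,-2.66,0.98,0,1,0,0,0.34,-2.66,0.98,0,1],
)

```text
time: 2.3
tcp_pos: [0.5501, 0.0057, 0.3696]
tcp_rot: [[-0.199, 0.979, -0.036], [0.98, 0.199, -0.007], [0.001, -0.037, -0.999]]
contact_force: [-0.1, 0.5, -0.2]
opening: 0.0853
grasp_force: 0.0
```

```bash
python3 - <<'E'
from m import *
import g
s=snap("side"); cv2.imwrite("pics/side1.png",cv2.resize(s["frame"][80:280,150:400,::-1],(750,600)))
E
python3 r.py 11.4,-2,.13
```

```text
2.35 [0.5499 0.0059 0.3699] [ -6.3  12.9  81.1  -0.6  88.  -17.8] 0.08526423781898379 0.0 [-0.2 -0.2  0.4]
11.4,-2,.13 [-0.01, -0.0, 0.02, -0.06, 0.01, 2.0]
```

View pics/side1.png

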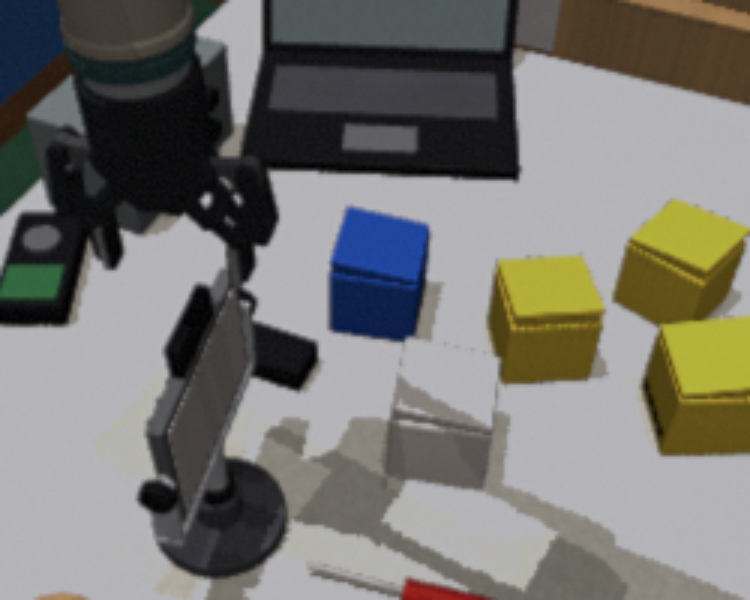

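The open fingers stand above the tab at (190,320) and straddle it in thickness, so I descend and close.

Call:
play_rows(
  deltas=[0,0,0,-0.06,0,0.8,1,0,0,0,-0.06,0,1.6,1,0,0,0,-0.06,0,1.9,1,0,0,0,-0.06,0,1.9,1,0,0,0,-0.06,0,1.9,0.5,0,0,0,-0.06,0,1.9,0.3,0,0,0,-0.06,0,1.9,0.2,0,0,0,-0.06,0,1.9,0.1],
  newtons=40,
)

```text
time: 3.02
tcp_pos: [0.5498, 0.0021, 0.314]
tcp_rot: [[-0.198, 0.98, -0.032], [0.98, 0.198, -0.008], [-0.001, -0.033, -0.999]]
contact_force: [0.2, -0.1, 0.2]
opening: 0.0385
grasp_force: 0.0
```

Call:
play_rows(
  deltas=[0,0,0,0,0,0,0,0,0,0,0,0,0,0,0,0,0,0,0,0,0,0,0,0,0,0,0,0,0,0,0,0,0,0,0],
)

```text
time: 3.43
tcp_pos: [0.5491, 0.0018, 0.3133]
tcp_rot: [[-0.198, 0.98, -0.035], [0.98, 0.198, -0.008], [-0.001, -0.036, -0.999]]
contact_force: [-1.8, 0.2, 5.2]
opening: 0.0113
grasp_force: 40.5
```

```bash
python3 - <<'E'
from g import *
o=env.get_obs(); print(o["time"],o["tcp_pos"].round(4),o["opening"],o["grasp_force"],o["contact_force"].round(1),o["qpos"].round(1))
# rigid motion from the current pose about C, along steps
d=H-C; yawT=np.degrees(np.arctan2(-d[1],-d[0])); tT=np.degrees(np.arctan2(-d[2],np.hypot(*d[:2]))); print(yawT,tT)
p0,R0=o["tcp_pos"],o["tcp_rot"]
P0=panel(11.4,-2)
for k in np.arange(1,9)/8:
    P=panel(11.4+k*(yawT-11.4),-2+k*(tT+2)); M=P@P0.T
    print(row(C+M@(p0-C),M@R0,p0,R0))
E
```

```text
3.4333 [0.5491 0.0018 0.3133] 0.011287995696438954 40.528687834739685 [-1.8  0.2  5.2] [ -6.7  14.2  87.2  -0.7  80.5 -18. ]
47.202598161765806 30.490440117410174
[-0.68, -0.0, -0.75, -0.01, -0.31, 0.01]
[-1.35, 0.05, -1.49, -0.07, -0.61, 0.04]
[-2.02, 0.16, -2.23, -0.18, -0.9, 0.1]
[-2.69, 0.32, -2.97, -0.33, -1.17, 0.17]
[-3.35, 0.53, -3.71, -0.52, -1.41, 0.27]
[-3.99, 0.79, -4.43, -0.75, -1.62, 0.39]
[-4.62, 1.11, -5.15, -1.01, -1.79, 0.52]
[-5.24, 1.48, -5.85, -1.3, -1.92, 0.68]
```

Call:
play_rows(
  deltas=[-0.34,0,-0.37,0,-0.15,0,0,-0.68,0,-0.75,-0.01,-0.31,0.01,0,-1.01,0.02,-1.12,-0.04,-0.46,0.02,0,-1.35,0.05,-1.49,-0.07,-0.61,0.04,0,-1.68,0.1,-1.86,-0.12,-0.76,0.07,0,-2.02,0.16,-2.23,-0.18,-0.9,0.1,0,-2.35,0.24,-2.6,-0.25,-1.04,0.13,0,-2.69,0.32,-2.97,-0.33,-1.17,0.17,0],
)

```text
time: 4.1
tcp_pos: [0.5163, -0.0148, 0.3094]
tcp_rot: [[-0.491, 0.844, 0.216], [0.871, 0.476, 0.12], [-0.001, 0.248, -0.969]]
contact_force: [-1.9, -0.7, 3.0]
opening: 0.0115
grasp_force: 40.4
```

Call:
play_rows(
  deltas=[0,0,0,0,0,0,0,0,0,0,0,0,0,0],
)

```text
time: 4.27
tcp_pos: [0.5163, -0.0149, 0.3094]
tcp_rot: [[-0.488, 0.846, 0.214], [0.873, 0.473, 0.12], [-0.0, 0.245, -0.969]]
contact_force: [-3.4, -0.2, 5.4]
opening: 0.0109
grasp_force: 40.7
```

```bash
python3 - <<'E'
from g import *
o=env.get_obs(); print(o["time"],o["tcp_pos"].round(4),o["opening"],o["grasp_force"],o["contact_force"].round(1),o["qpos"].round(1))
p0,R0=o["tcp_pos"],o["tcp_rot"]
# panel frame implied by tool
P0=np.c_[R0[:,1],R0[:,0],-R0[:,2]]; print("yaw",np.degrees(np.arctan2(-P0[0,1],P0[1,1])),"tilt",np.degrees(np.arcsin(P0[2,0])), P0.T@(p0-C))
y0=np.degrees(np.arctan2(-P0[0,1],P0[1,1]));t0=np.degrees(np.arcsin(P0[2,0]))
d=H-C; yawT=np.degrees(np.arctan2(-d[1],-d[0])); tT=np.degrees(np.arctan2(-d[2],np.hypot(*d[:2])))
for k in np.arange(1,9)/8:
    P=panel(y0+k*(yawT-y0),t0+k*(tT-t0)); M=P@panel(y0,t0).T
    print(row(C+M@(p0-C),M@R0,p0,R0))
E
```

```text
4.2667 [ 0.5163 -0.0149  0.3094] 0.010939262874374146 40.70927917957306 [-3.4 -0.2  5.4] [-15.    5.6  99.9  10.9  64.6 -48. ]
yaw 29.1835171164759 tilt 14.208504192888032 [-0.00014935 -0.00218973  0.13350172]
[-0.34, 0.1, -0.36, -0.05, -0.15, 0.0]
[-0.68, 0.21, -0.72, -0.11, -0.31, 0.01]
[-1.02, 0.33, -1.08, -0.18, -0.45, 0.03]
[-1.35, 0.47, -1.43, -0.26, -0.6, 0.05]
[-1.69, 0.62, -1.77, -0.36, -0.74, 0.08]
[-2.03, 0.78, -2.12, -0.46, -0.87, 0.12]
[-2.36, 0.96, -2.45, -0.57, -1.0, 0.16]
[-2.69, 1.15, -2.79, -0.7, -1.12, 0.21]
```

Call:
play_rows(
  deltas=[-0.34,0.1,-0.36,-0.05,-0.15,0,0,-0.68,0.21,-0.72,-0.11,-0.31,0.01,0,-1.02,0.33,-1.08,-0.18,-0.45,0.03,0,-1.35,0.47,-1.43,-0.26,-0.6,0.05,0,-1.69,0.62,-1.77,-0.36,-0.74,0.08,0,-2.03,0.78,-2.12,-0.46,-0.87,0.12,0,-2.36,0.96,-2.45,-0.57,-1.0,0.16,0,-2.69,1.15,-2.79,-0.7,-1.12,0.21,0],
)

```text
time: 4.93
tcp_pos: [0.4998, -0.0482, 0.2952]
tcp_rot: [[-0.737, 0.582, 0.343], [0.676, 0.635, 0.374], [-0.0, 0.508, -0.861]]
contact_force: [-5.0, -1.0, 5.5]
opening: 0.0114
grasp_force: 40.6
```

Call:
play_rows(
  deltas=[0,0,0,0,0,0,0,0,0,0,0,0,0,0,0,0,0,0,0,0,0],
)

```text
time: 5.18
tcp_pos: [0.4999, -0.0485, 0.295]
tcp_rot: [[-0.736, 0.584, 0.342], [0.677, 0.635, 0.373], [0.001, 0.506, -0.862]]
contact_force: [-5.8, -2.4, 7.7]
opening: 0.0113
grasp_force: 41.4
```

```bash
python3 - <<'E'
from m import *
from g import *
o=env.get_obs(); print(o["time"],o["tcp_pos"].round(4),o["opening"],o["grasp_force"],o["contact_force"].round(1),o["qpos"].round(1))
p0,R0=o["tcp_pos"],o["tcp_rot"]; P0=np.c_[R0[:,1],R0[:,0],-R0[:,2]]
print("yaw",np.degrees(np.arctan2(-P0[0,1],P0[1,1])),"tilt",np.degrees(np.arcsin(P0[2,0])), P0.T@(p0-C), P0.T@(H-C))
s=snap("side"); cv2.imwrite("pics/side2.png",cv2.resize(s["frame"][80:280,150:400,::-1],(750,600)))
E
```

```text
5.1833 [ 0.4999 -0.0485  0.295 ] 0.01125814171699678 41.379432678222656 [-5.8 -2.4  7.7] [-30.8   5.3 107.2  33.2  64.8 -91.9]
yaw 47.389957046825955 tilt 30.40297386023123 [-0.0002694  -0.00229385  0.13345232] [-0.25620979  0.00062324 -0.00039212]
```

View pics/side2.png

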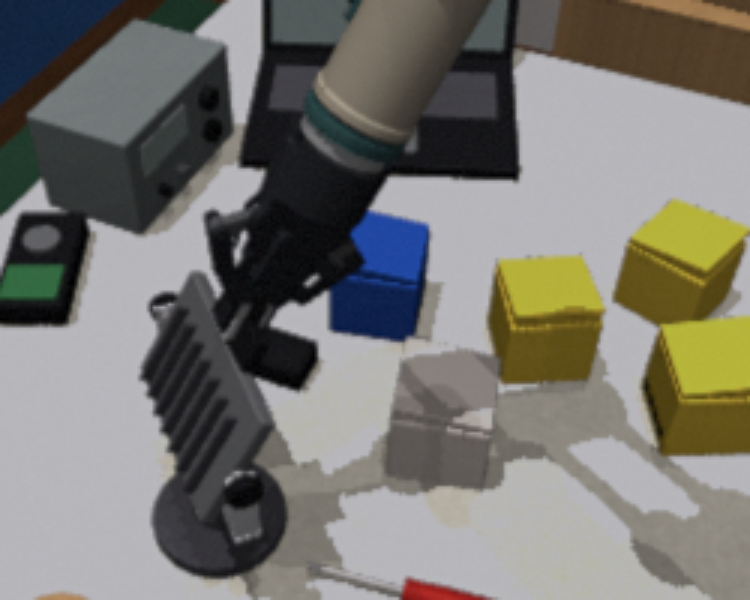

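The panel has turned to face the housing, leaning forward, with the tab still held. I open and retract along the tool axis.

Call:
play_rows(
  deltas=[0,0,0,0,0,0,0.3,0,0,0,0,0,0,0.5,0,0,0,0,0,0,0.6,0,0,0,0,0,0,0.6,0,0,0,0,0,0,0.6,0,0,0,0,0,-0.5,0.6,0,0,0,0,0,-1.2,0.6,0,0,0,0,0,-2,0.6],
)

```text
time: 5.9
tcp_pos: [0.4787, -0.0703, 0.3458]
tcp_rot: [[-0.736, 0.585, 0.341], [0.677, 0.633, 0.375], [0.003, 0.507, -0.862]]
contact_force: [-0.5, 0.0, -0.1]
opening: 0.0516
grasp_force: 0.0
```

Call:
play_rows(
  deltas=[0,0,0,0,0,-1,0.6,0,0,0,0,0,-2,0.6,0,0,0,0,0,-3,0.6,0,0,0,0,0,-3,0.6,0,0,0,0,0,-3,0.6],
)

```text
time: 6.32
tcp_pos: [0.4485, -0.105, 0.425]
tcp_rot: [[-0.734, 0.584, 0.347], [0.679, 0.634, 0.371], [-0.003, 0.507, -0.862]]
contact_force: [0.3, 0.1, -0.2]
opening: 0.0516
grasp_force: 0.0
```

```bash
python3 - <<'E'
from m import *
from g import *
from scipy.optimize import least_squares
o=env.get_obs(); print(o["time"],o["tcp_pos"].round(4),o["opening"],o["contact_force"].round(1))
A=measure("1")
for P,c in near(A,H[:2],.075,.085,.115):
    if len(P)>20: print("house",len(P),cv2.minAreaRect((P[:,:2]*1000).astype(np.float32)))
n0=panel(47.4,30.4)
for X,ok,f in A:
    Q=(X-C)@n0; m=ok&(abs(Q[...,0])<.03)&(abs(Q[...,1])<.08)&(Q[...,2]>-.05)&(Q[...,2]<.085)&(X[...,2]>.1)
    q=Q[m]; 
    if len(q)<50: continue
    r=least_squares(lambda a:q[:,0]-(a[0]+a[1]*q[:,1]+a[2]*q[:,2]),[0,0,0],loss="soft_l1",f_scale=.003); print(len(q),"offset,slope_y,slope_z",r.x.round(3))
    t=Q[ok&(abs(Q[...,0])<.03)&(abs(Q[...,1])<.05)&(Q[...,2]>.062)&(Q[...,2]<.09)]; print("tab",len(t),t.mean(0).round(3),t[:,1].min(),t[:,1].max())
ims=[cams.snapshot(n)["frame"] for n in("side","top")]
cv2.imwrite("pics/both.png",np.hstack([cv2.resize(ims[0][80:300,130:400],(400,326)),cv2.resize(ims[1][100:320,130:400],(400,326))])[:,:,::-1])
E
```

```text
6.3167 [ 0.4485 -0.105   0.425 ] 0.051583576930227526 [ 0.3  0.1 -0.2]
house 311 ((393.1844177246094, -161.55747985839844), (85.14573669433594, 88.5649185180664), 12.726255416870117)
house 855 ((396.80322265625, -157.3786163330078), (87.36400604248047, 87.39729309082031), 14.439053535461426)
840 offset,slope_y,slope_z [ 0.006 -0.02  -0.048]
tab 151 [0.    0.001 0.08 ] -0.033504768502578094 0.03541425231626545
2048 offset,slope_y,slope_z [ 0.011 -0.019 -0.078]
tab 263 [0.004 0.005 0.076] -0.035380489309812815 0.03708077228655688
```

View pics/both.png

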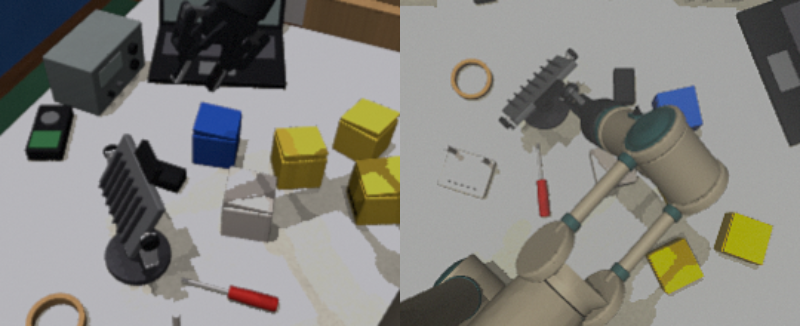

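The lamp is free and faces the housing. The tab measures within about 4 mm of its planned line, and the housing and the other things have not moved.

```bash
python3 -c "
from plant import env
print(env.close_job())"
```

```text
the job is handed in; nothing more can be done
None
```

The lamp is aimed at the middle of the white housing to within about 15 mm (limit 35 mm) by camera measurement. I released it, the arm is clear, and the job was handed in at about 6.5 s; the judge's verdict was not shown.

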